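# Raise the slotted rest on the parts cases and hang the spindle

### The arm

A 7-joint arm with a two-finger parallel gripper is mounted at the origin on the work surface. World frame = base frame: x ahead of the robot, y to its left, z up, the work surface at z = 0. Lengths are in m, angles in degrees, forces in N, time in s.
With the tool pointing down it reaches from about 0.4 to 0.875 m from the base axis. Payload 4.4 kg.
Tool frame: the origin (TCP) lies midway between the tips of the shut fingers; the grasp point (between the pads) lies 19 mm behind it; y points along the fingers, x is the direction in which the jaws open and shut, and the axes are right-handed (so a half turn about y gives the same grasp; the last joint's range is limited). The gripper opens to 85 mm and grips with 20 to 120 N. Pads are 22 mm wide; open, the fingers measure 114 mm over their backs; the gripper's body (76 mm by 85 mm) begins 54 mm behind the grasp point. The pads swing forward as they close: fully open they stand 13 mm farther back than shut.
Start: joints at [71.746, 36.005, 2.206, 86.941, -1.547, 57.084, -1.146], TCP at [0.163, -0.629, 0.231] pointing down, gripper open.
Joint ranges: [-175.42, 175.42], [-21.48, 121.26], [-71.46, 75.88], [10.55, 141.38], [-63.04, 243.04], [13.31, 113.54], [-168.57, 168.57]. Speed limits (degrees/s): [147.25, 147.25, 180, 180, 180, 180, 180].

### API

Orientations are given as [roll, pitch, yaw] about the fixed x, y, z axes, in that order (R = Rz(yaw) Ry(pitch) Rx(roll)).
In Python, from cell import arm, optics gives the robot as it stands.
- The arm moves only by the shell command python3 -m jog 'ROWS' [FORCE]. ROWS is JSON, a list of rows, each a list of 7 numbers: the turn, a rotation vector about the world's x, y, z in degrees, then the shift along the world's x, y, z in cm, then the finger opening in cm, from 0 to 8.54. In form: [[ax, ay, az, x, y, z, hand], ...]. A call has 1 to 8 rows; each row is the pose to reach, as a shift and turn from the pose measured when the call began; what a row does not reach only later rows make up. A row lasts 1/10 s, in which the tool goes at most 50 mm and 8.59 degrees, less where a joint would pass 70% of its speed; a pose out of reach is approached as far as the arm can. A call with a gripper value outside its range is refused whole. The fingers move at their own pace and stop on an object; FORCE is the grip in N (left out, the last holds). Time passes only in rows, so rows that repeat a pose let the fingers close. It gives the time, the measured TCP pose, the force and the opening at its end, in the units of the state.
- arm.sense(): the state, without advancing time (a new reading comes with each control period).
- optics.read_camera(name): name is "scene" or "top" or "wrist"; returns the picture (400x640x3 uint8, red, green, blue); there is no depth.
- optics.camera_model(name): a dict with "K" (3x3 intrinsics, pixels), "xyz" and "attitude" of the camera in the world. Camera axes: x right, y down, z forward; pixel columns grow to the right and rows downward; lengths in m; the calibration is good to about 2 mm. A picture is of the moment at which its call begins: read the wrist's pose just before it. camera_model takes no time and is no camera call; for the wrist camera it gives the pose at the moment of the call.
- arm.close_job(): hands the job in, once; it reports no verdict.
The state is a dict: "t": time; "joints": joint angles; "qvel": joint speeds; "joint_efforts": joint torques, N m; "tool_pos": TCP position; "ee_rot": TCP orientation; "contact_force": force on the tool from outside, world axes, zero at the start; "moment": the same for the moment, N m; "gripper_width": finger opening in m.
Only numpy, scipy, OpenCV 4.12 (cv2) and the standard library are available. Lean on these libraries where they do the work, as an engineer would, in place of code of your own. Each camera call takes 0.05 s, during which the arm holds its last target. There are 200 camera calls.

### The job

Raise the slotted rest to working height: leaving the large grey case where it stands, set the small grey case flat on it, then the slotted rest on the small case, each one centred, with its long side parallel to the long side of the one below, so that nothing overhangs. Then lower the wooden spindle into the rest until both axle ends sit on the bottoms of the slots. Set things down rather than drop them, let go of everything at the end, and leave the other things on the bench where they are.

Things in the scene. Friction and masses are not known exactly. Their poses are not given: they have to be found in the camera images.
- large_case: Large flat grey plastic parts case with a black lid seam, 146 (x, long) x 100 (y) x 40 (z) mm, about 0.8 kg, closed; it is the foot of the stack. Origin: centre of its underside, z up.
- small_case: Small grey plastic parts case of the same make, 100 (x, long) x 64 (y) x 30 (z) mm, about 0.2 kg, closed; grip it across its 64 mm width. Origin: centre of its underside, z up.
- rest: Slotted rest: wooden foot 70 (x) x 36 (y) x 24 (z) mm, about 0.16 kg, an aluminium upright (7 mm in x, 36 in y, top at z = 60) at each end, centred at x = +-31; 55 clear between them. Each has a slot open at the top, through along x at y = 0: 11 wide, bottom at z = 42, flared to 23 over the top 6. An axle fully down has its axis at z = 46. Origin: centre of the foot's underside, z up.
- spindle: Spindle: octagonal light-wood barrel 24 mm across flats, 42 long, on a steel axle of 8 mm diameter, 92 long, along x, 25 sticking out at each end; either end goes in either slot. It lies on a flat of the barrel and does not roll; about 70 g. Origin: middle of the axle, on its axis, 12 mm above the bench while it lies there.
- axle_a (a point): Point on the spindle's axis, 31 mm along +x from its middle, where the axle lies in one slot.
- axle_b (a point): Point on the spindle's axis, 31 mm along -x from its middle, where the axle lies in the other slot.
- pad_tin: Bystander: round flat aluminium tin, 62 mm diameter, 26 mm high. Origin: centre of its underside.
- tape_roll: Bystander: red tape roll lying flat, 58 mm diameter, 18 mm high. Origin: centre of its underside.
- jar: Bystander: glass jar with a steel lid, 60 mm diameter, 85 mm high. Origin: centre of its underside.
- brush: Bystander: standing dusting brush with a turned dark-wood handle, 40 mm diameter, 102 mm high. Origin: centre of its underside.
- oil_bottle: Bystander: small white plastic bottle, 32 mm diameter, 75 mm high. Origin: centre of its underside.
- screwdriver: Bystander: screwdriver lying on the bench along its x, 160 mm long. Origin: on its underside.
Things that resemble listed ones, but are neither listed nor needed, are in the scene too. Leave any green or red look-alike of the small_case alone.

How it is judged:
By the outcome, as a careful person would: the job done as asked, in the order asked, and still so for the second after the job is handed in, with the robot touching nothing.
It also fails if it takes over 62 s, if anything falls off the work surface, if the arm or the gripper's body presses on something with over 40 N, if the wrist force passes 120 N, or if a joint passes its speed limit or range.

## Working session

There is one attempt and no reset: what is moved stays moved. The work goes in short steps, Python scripts to look and compute and a shell command to move; the robot and the scene stay as the last step left them, time stands still between calls to the robot, and variables do not carry over. Pictures are saved under pics/ and viewed, about 8 in all and at most 12, crops included, and the job is handed in when it is done.

```bash
ls; mkdir -p pics
python3 - <<'E'
from cell import arm, optics
import cv2
print(arm.sense())
for n in("scene","top"):
    im=optics.read_camera(n); cv2.imwrite(f"pics/{n}0.png",im[...,::-1]); print(n,optics.camera_model(n))
E
```

```text
pics
{'t': 0.0, 'joints': array([71.74607678, 36.05952351,  2.20154349, 86.99739835, -1.54685677,
       57.08399503, -1.14517917]), 'qvel': array([-0.13063966, -0.0387072 ,  0.07353794, -0.04241721,  0.08985101,
        0.02252593,  0.0808673 ]), 'joint_efforts': array([-2.82457968e-04, -5.63406730e+01,  1.22636531e+00, -1.93445492e+01,
        1.10581471e-02,  1.04657272e-02,  2.28264162e-05]), 'tool_pos': array([ 0.16244603, -0.62871118,  0.23037409]), 'ee_rot': array([-90.0010444 ,   0.11126265, -75.51453956]), 'contact_force': array([ 0.14936584, -0.82921876,  0.16697081]), 'moment': array([-0.00805091,  0.01632167, -0.04612906]), 'gripper_width': 0.08563353781324608}
scene {'K': array([[394.48737869,   0.        , 312.98930218],
       [  0.        , 394.48737869, 195.34703969],
       [  0.        ,   0.        ,   1.        ]]), 'xyz': array([ 0.85836055, -0.37971801,  1.01317795]), 'attitude': array([-150.16442127,    0.17063572,   40.29149446])}
top {'K': array([[494.90414918,   0.        , 332.75011938],
       [  0.        , 494.90414918, 197.37863087],
       [  0.        ,   0.        ,   1.        ]]), 'xyz': array([0.31858292, 0.04162932, 1.43060625]), 'attitude': array([-1.72943019e+02, -1.49917516e-01, -8.91308458e+01])}
```

View pics/scene0.png

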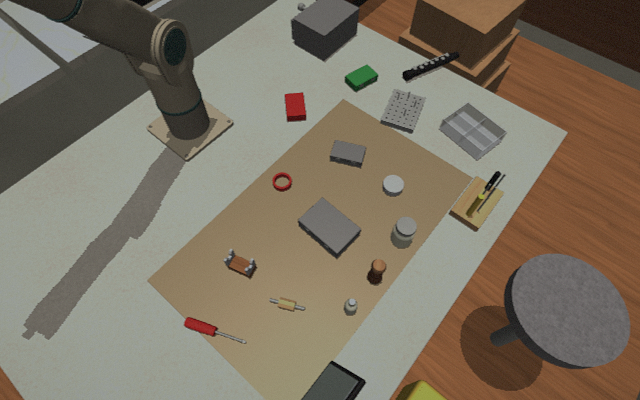

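View pics/top0.png

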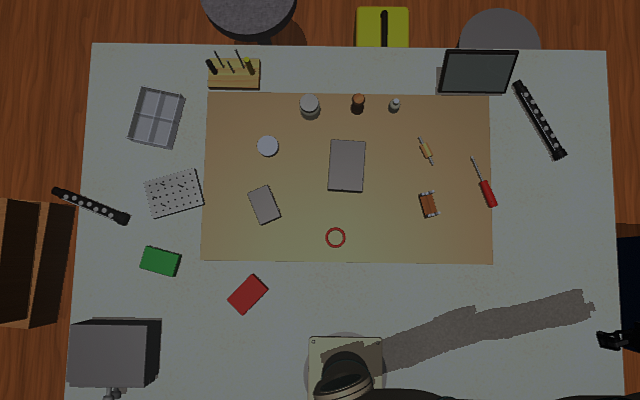

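The top view shows the large case at px (347,165), small case (264,204), rest (429,204) and spindle (426,151). The red and green look-alike boxes and the bystanders lie clear of these. The scene view agrees. Next I measure the four parts.

```bash
cat > h.py <<'E'
import numpy as np, cv2
from cell import arm, optics
from scipy.spatial.transform import Rotation as Ro
def ray(px,m):
    d=np.c_[np.array(px,float).reshape(-1,2),np.ones(len(np.array(px).reshape(-1,2)))]@np.linalg.inv(m["K"]).T
    return d@Ro.from_euler("xyz",m["attitude"],degrees=True).as_matrix().T
def toplane(px,z,m):
    d=ray(px,m); return (m["xyz"]+d*((z-m["xyz"][2])/d[:,2:]))[:,:2]
def proj(p,m):
    c=(np.array(p,float).reshape(-1,3)-m["xyz"])@Ro.from_euler("xyz",m["attitude"],degrees=True).as_matrix()
    q=c@m["K"].T; return q[:,:2]/q[:,2:]
def rect(mask,z,m,box=None):
    "largest contour of mask (within box) cast on plane z -> centre mm, long, short mm, long-axis yaw deg"
    mk=mask.astype(np.uint8)*255
    if box: b=np.zeros_like(mk); x0,y0,x1,y1=box; b[y0:y1,x0:x1]=255; mk&=b
    cs=cv2.findContours(mk,cv2.RETR_EXTERNAL,cv2.CHAIN_APPROX_NONE)[0]
    if not cs: return None
    c=max(cs,key=cv2.contourArea)[:,0]
    P=(toplane(c,z,m)*1000).astype(np.float32)
    (cx,cy),(w,h),a=cv2.minAreaRect(P)
    if w<h: w,h,a=h,w,a+90
    return [round(float(v),1) for v in (cx,cy,w,h,(a+90)%180-90)], c
def snap(n,f=None):
    m=optics.camera_model(n); im=optics.read_camera(n)
    if f: cv2.imwrite(f"pics/{f}.png",im[...,::-1])
    return im,m
E
python3 - <<'E'
from h import *
im=cv2.imread("pics/top0.png")[...,::-1]; m=optics.camera_model("top")
h=cv2.cvtColor(im,cv2.COLOR_RGB2HSV)
for c,r in((347,165),(264,204),(429,204),(426,151),(250,240)): print(im[r,c],h[r,c])
grey=(h[...,1]<50)
for n,z,b in(("large",.04,(322,130,375,200)),("small",.03,(243,178,286,230))):print(n,rect(grey,z,m,b)[0])
# wood brown rest foot, spindle
print(toplane([(429,204)],.024,m),toplane([(426,151)],.012,m))
for n,p in(("jar",(310,98)),("brush",(358,98)),("oil",(395,100)),("tin",(268,145)),("tape",(335,237))):print(n,toplane([p],.05,m))
w=optics.camera_model("wrist");s=arm.sense();print(w,s["tool_pos"])
print("cam in tool",Ro.from_euler("xyz",s["ee_rot"],degrees=True).inv().apply(w["xyz"]-s["tool_pos"]), (Ro.from_euler("xyz",s["ee_rot"],degrees=True).inv()*Ro.from_euler("xyz",w["attitude"],degrees=True)).as_matrix().round(2))
E
```

```text
[95 92 92] [ 0  8 95]
[97 95 95] [ 0  5 97]
[89 52 29] [ 12 172  89]
[115 107  66] [ 25 109 115]
[115 111  86] [ 26  64 115]
large [583.3, 2.8, 148.2, 99.7, -3.1]
small [469.0, 236.4, 100.2, 65.4, 24.3]
[[ 0.47793114 -0.23500045]] [[ 0.63507464 -0.22994731]]
jar [[0.77710069 0.11055174]]
brush [[ 0.77932009 -0.02779789]]
oil [[ 0.7750746  -0.13449023]]
tin [[0.63693059 0.22722896]]
tape [[0.3785157  0.03266264]]
{'K': array([[307.04309202,   0.        , 320.15898594],
       [  0.        , 307.04309202, 203.92843353],
       [  0.        ,   0.        ,   1.        ]]), 'xyz': array([ 0.22777426, -0.61278999,  0.37272681]), 'attitude': array([ 1.64458211e+02,  1.46729724e-01, -7.54892016e+01])} [ 0.16247224 -0.62878532  0.23047703]
cam in tool [ 0.00060083 -0.14225129  0.06722659] [[ 1.    0.   -0.  ]
 [ 0.   -0.27  0.96]
 [ 0.   -0.96 -0.27]]
```

```bash
python3 -m jog '[[0,0,0,34,36,0,8.5],[0,0,0,34,36,0,8.5],[0,0,0,34,36,0,8.5],[0,0,0,34,36,0,8.5],[0,0,0,34,36,0,8.5],[0,0,0,34,36,0,8.5],[0,0,0,34,36,0,8.5],[0,0,0,34,36,0,8.5]]' 40
python3 -m jog '[[0,0,0,8,7,0,8.5],[0,0,0,8,7,0,8.5],[0,0,0,8,7,0,8.5],[0,0,0,8,7,0,8.5],[0,0,0,8,7,0,8.5]]'
python3 - <<'E'
from h import *
im,m=snap("wrist","w1"); print(m,arm.sense()["tool_pos"],arm.sense()["ee_rot"])
E
```

```text
t: 0.9
tool_pos: [0.4379, -0.3365, 0.2304]
ee_rot: [-90.0, 0.1, -75.5]
contact_force: [0.5, -0.8, 0.2]
gripper_width: 0.0852
t: 1.4
tool_pos: [0.5165, -0.2677, 0.2301]
ee_rot: [-90.1, 0.1, -75.6]
contact_force: [-0.0, -0.6, 0.4]
gripper_width: 0.0848
{'K': array([[307.04309202,   0.        , 320.15898594],
       [  0.        , 307.04309202, 203.92843353],
       [  0.        ,   0.        ,   1.        ]]), 'xyz': array([ 0.58215621, -0.25175856,  0.37215802]), 'attitude': array([ 1.64327885e+02,  1.49869478e-01, -7.55744969e+01])} [ 0.51616854 -0.2683798   0.23023271] [-9.01205507e+01  8.85440385e-02 -7.56869715e+01]
```

View pics/w1.png

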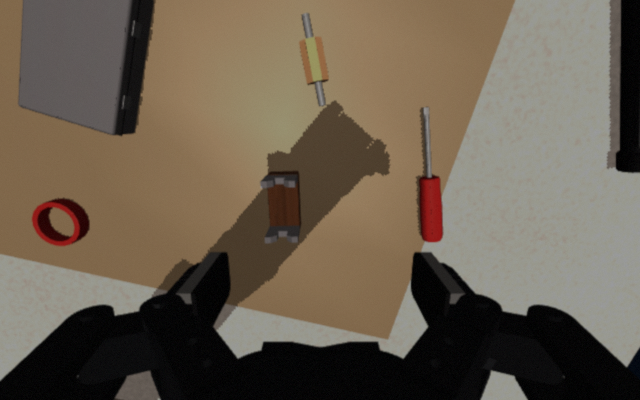

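The wrist view shows the rest at (283,207) with its uprights at the top and bottom, and the spindle from (306,14) to (322,104). I measure both roughly, then go for the small case.

```bash
python3 - <<'E' &
from h import *
im=cv2.imread("pics/w1.png")[...,::-1]; m=optics.camera_model("wrist")
h=cv2.cvtColor(im,cv2.COLOR_RGB2HSV)
for c,r in((283,207),(283,181),(283,238),(308,22),(314,60),(250,200)): print(im[r,c],h[r,c])
a=toplane([(306,14),(322,104)],.012,m);print("axle",a,a.mean(0),np.linalg.norm(a[0]-a[1]),np.degrees(np.arctan2(*(a[0]-a[1])[::-1])))
a=toplane([(281,177),(284,239)],.060,m);print("rest tops",a,a.mean(0),np.linalg.norm(a[0]-a[1]),np.degrees(np.arctan2(*(a[0]-a[1])[::-1])))
E
wait
python3 -m jog '[[0,0,0,0,25,0,8.5],[0,0,0,0,25,0,8.5],[0,0,0,0,25,0,8.5],[0,0,0,0,25,0,8.5],[0,0,0,0,25,0,8.5],[0,0,5,-4,44,0,8.5],[0,0,10,-4,44,0,8.5],[0,0,10,-4,44,0,8.5]]'
python3 -m jog '[[0,0,0,0,11,0,8.5],[0,0,0,0,11,0,8.5],[0,0,0,0,11,0,8.5],[0,0,0,0,11,0,8.5]]'
python3 - <<'E'
from h import *
im,m=snap("wrist","w2"); h=cv2.cvtColor(im,cv2.COLOR_RGB2HSV)
s=arm.sense();print(s["tool_pos"],s["ee_rot"],s["joints"])
p=proj([[.469,.236,.03]],m)[0].astype(int);print(p,im[p[1],p[0]],h[p[1],p[0]])
E
```

```text
[58 31 17] [ 10 180  58]
[90 85 86] [174  14  90]
[76 60 44] [ 15 107  76]
[113 111 108] [ 18  11 113]
[151 148  94] [ 28  96 151]
[145 119  90] [ 16  97 145]
axle [[ 0.67853575 -0.2116645 ]
 [ 0.59649017 -0.24994332]] [ 0.63751296 -0.23080391] 0.0905358709202029 25.011664044076927
rest tops [[ 0.51467023 -0.22717292]
 [ 0.44842628 -0.24505155]] [ 0.48154826 -0.23611224] 0.06861418495978994 15.103737576497757
t: 2.25
tool_pos: [0.4848, 0.1277, 0.2304]
ee_rot: [-90.1, 0.0, -65.8]
contact_force: [0.7, 0.4, -0.0]
gripper_width: 0.0849
t: 2.65
tool_pos: [0.4848, 0.2381, 0.2304]
ee_rot: [-90.1, 0.0, -65.7]
contact_force: [-0.5, -0.5, -0.7]
gripper_width: 0.0854
[0.48506418 0.23574244 0.23028183] [-9.01721473e+01 -3.48125276e-02 -6.59066566e+01] [-26.45656846  27.06212109  -3.58596116 104.55192263   2.19710123
  48.62710622 -97.01507907]
[316 192] [59 56 56] [ 0 13 59]
```

View pics/w2.png

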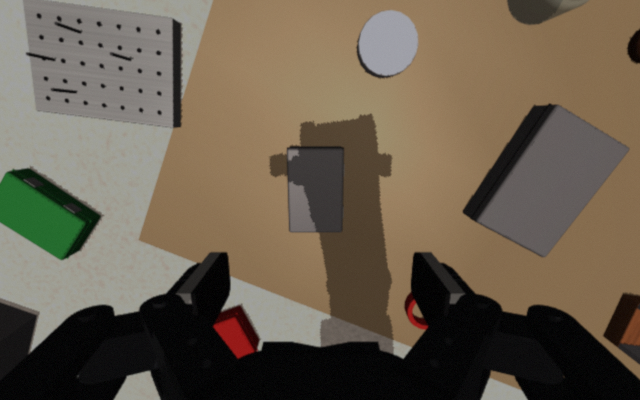

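The wrist view shows the small case at (288..343, 147..232), square in the frame and with free space for the fingers on both sides.

Run:
```python
from h import *
im=cv2.imread("pics/w2.png")[...,::-1]; m=optics.camera_model("wrist")
h=cv2.cvtColor(im,cv2.COLOR_RGB2HSV)
g=(h[...,1]<45)
print("small",rect(g&(h[...,2]>35),.03,m,(280,135,352,245))[0])
print("large",rect(g&(h[...,2]>65),.04,m,(455,95,640,265))[0])
c=rect(g&(h[...,2]>35),.03,m,(280,135,352,245))[1];print(c.min(0),c.max(0))
```

```text
small [470.7, 235.1, 97.4, 62.7, 24.1]
large [584.4, 1.3, 143.5, 97.6, -3.3]
[287 148] [343 231]
```

```bash
python3 -m jog '[[0,0,0,-1.45,0,-5,8.5],[0,0,0,-1.45,0,-10,8.5],[0,0,0,-1.45,0,-15,8.5],[0,0,0,-1.45,0,-18,8.5],[0,0,0,-1.45,0,-18,8.5],[0,0,0,-1.45,0,-18,8.5]]'
python3 -c "
from cell import arm
s=arm.sense();print(s['tool_pos'],s['ee_rot'],s['contact_force'])"
```

```text
t: 3.3
tool_pos: [0.4713, 0.2333, 0.0508]
ee_rot: [-90.2, -0.1, -66.1]
contact_force: [0.3, -0.2, 0.4]
gripper_width: 0.0848
[0.47134166 0.23333836 0.05077553] [-90.21312824  -0.10834955 -66.09739036] [ 0.27094977 -0.1859651   0.44590131]
```

```bash
python3 -m jog '[[0,0,0.3,0,0.2,-2.6,8.5],[0,0,0.3,0,0.2,-5.2,8.5],[0,0,0.3,0,0.2,-5.2,8.5],[0,0,0.3,0,0.2,-5.2,8.5]]'
python3 -m jog '[[0,0,0,0,0,0,5.5],[0,0,0,0,0,0,5.5],[0,0,0,0,0,0,5.5],[0,0,0,0,0,0,5.5],[0,0,0,0,0,0,5.5],[0,0,0,0,0,0,5.5],[0,0,0,0,0,0,5.5]]' 50
python3 -m jog '[[0,0,0,0,0,0,5.5],[0,0,0,0,0,2,5.5],[0,0,0,0,0,5,5.5],[0,0,0,0,0,5,5.5]]'
python3 -m jog '[[0,0,0,0,0,0,5.5]]'
```

```text
t: 3.7
tool_pos: [0.4726, 0.2351, 0.0007]
ee_rot: [-90.1, -0.1, -65.9]
contact_force: [0.1, 0.6, -0.2]
gripper_width: 0.0852
t: 4.4
tool_pos: [0.4741, 0.2365, 0.0033]
ee_rot: [-89.8, -0.1, -65.9]
contact_force: [-1.3, 0.8, 10.3]
gripper_width: 0.0631
t: 4.8
tool_pos: [0.4765, 0.2374, 0.0567]
ee_rot: [-89.4, -0.1, -65.9]
contact_force: [1.0, 0.2, -2.6]
gripper_width: 0.0627
t: 4.9
tool_pos: [0.4766, 0.2373, 0.0573]
ee_rot: [-89.4, -0.1, -65.9]
contact_force: [-0.7, -0.6, -3.1]
gripper_width: 0.0629
```

```bash
python3 -m jog '[[0,0,0,0,0,4,5.5],[-0.2,0.5,0,0,0,8,5.5],[-0.2,0.5,-7,3,-5,8,5.5],[-0.2,0.5,-14,6,-9,8,5.5],[-0.2,0.5,-21,8,-14,8,5.5],[-0.2,0.5,-27.3,10,-18,8,5.5],[-0.2,0.5,-27.3,11,-22,8,5.5],[-0.2,0.5,-27.3,11,-23.5,8,5.5]]'
python3 -m jog '[[0,0,0,0,0,0,5.5],[0,0,0,0,0,0,5.5]]'
python3 - <<'E'
from h import *
s=arm.sense();print(s["tool_pos"],s["ee_rot"])
im,m=snap("wrist","w3")
E
```

```text
t: 5.7
tool_pos: [0.5876, -0.0058, 0.1362]
ee_rot: [-89.9, -0.5, -93.6]
contact_force: [-0.7, 0.2, -2.6]
gripper_width: 0.063
t: 5.9
tool_pos: [0.5866, -0.0059, 0.1353]
ee_rot: [-90.0, -0.5, -93.7]
contact_force: [-0.9, 1.0, -3.0]
gripper_width: 0.0629
[ 0.58663833 -0.00592392  0.13526616] [-90.00775544  -0.45941397 -93.70801606]
```

View pics/w3.png

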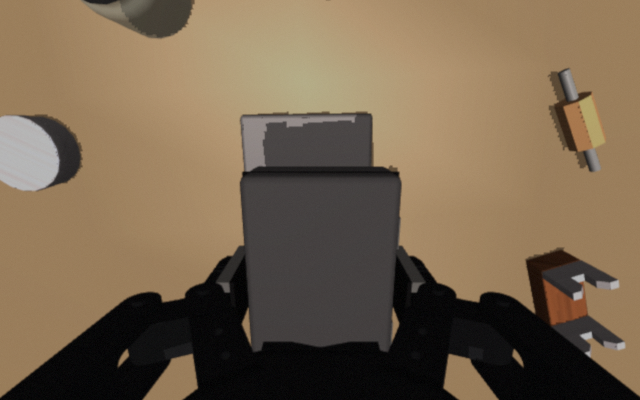

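The held case's front top edge runs (244..400, ~175) and the large case's far edge (241..372, ~115). I compute the offset between the two.

Run:
```python
from h import *
im=cv2.imread("pics/w3.png")[...,::-1]; m=optics.camera_model("wrist"); zt=.1353
g=cv2.cvtColor(im,cv2.COLOR_RGB2GRAY).astype(int)
print("rows col320",g[105:130,320].tolist(),g[160:190,320].tolist())
print("row200 L",g[200,236:254].tolist(),"R",g[200,385:410].tolist())
print("row300 L",g[300,240:262].tolist(),"R",g[300,380:402].tolist())
print("row140",g[140,232:252].tolist(),g[140,364:380].tolist())
def P(n,pts,z):print(n,(toplane(pts,z,m)*1000).round(1).tolist())
P("held top corners",[(244,178),(400,178)],zt+.0267)
P("large far corners",[(241,116),(372,114)],.04)
```

```text
rows col320 [167, 167, 166, 167, 167, 166, 161, 126, 78, 63, 85, 107, 126, 139, 139, 141, 138, 108, 75, 72, 72, 72, 70, 72, 69] [70, 69, 68, 68, 71, 69, 50, 32, 30, 30, 30, 22, 19, 25, 31, 36, 42, 50, 55, 59, 61, 63, 65, 65, 66, 65, 65, 69, 67, 70]
row200 L [147, 145, 147, 145, 120, 67, 54, 55, 58, 65, 66, 66, 67, 66, 67, 69, 67, 67] R [67, 65, 67, 67, 67, 67, 67, 64, 65, 64, 65, 59, 57, 55, 60, 101, 143, 147, 148, 148, 147, 148, 148, 148, 146]
row300 L [0, 5, 2, 6, 2, 5, 4, 8, 33, 53, 57, 61, 65, 66, 64, 66, 64, 63, 64, 66, 65, 66] R [64, 65, 66, 65, 65, 66, 64, 61, 64, 60, 56, 52, 41, 13, 5, 5, 10, 6, 5, 3, 7, 5]
row140 [155, 153, 155, 155, 156, 156, 156, 154, 153, 133, 93, 107, 129, 138, 137, 137, 136, 138, 138, 137] [71, 72, 70, 71, 69, 62, 57, 62, 111, 154, 159, 159, 160, 159, 159, 158]
held top corners [[634.0, 21.5], [630.3, -38.0]]
large far corners [[659.5, 49.1], [654.9, -48.2]]
```

```bash
python3 -m jog '[[0.4,0,0.5,0.1,0.8,0,5.5],[0.4,0,0.5,0.1,0.8,-4,5.5],[0.4,0,0.5,0.1,0.8,-7,5.5],[0.4,0,0.5,0.1,0.8,-8.5,5.5],[0.4,0,0.5,0.1,0.8,-8.5,5.5],[0.4,0,0.5,0.1,0.8,-8.5,5.5]]'
python3 -m jog '[[0,0,0,0,0,-0.1,5.5],[0,0,0,0,0,-0.2,5.5],[0,0,0,0,0,-0.3,5.5]]'
```

```text
t: 6.55
tool_pos: [0.5885, 0.0049, 0.0511]
ee_rot: [-90.0, 0.0, -93.0]
contact_force: [-0.1, 0.4, -3.2]
gripper_width: 0.0631
t: 6.85
tool_pos: [0.5892, 0.005, 0.0491]
ee_rot: [-89.8, 0.1, -93.0]
contact_force: [-0.2, 0.2, -2.9]
gripper_width: 0.0631
```

```bash
python3 -m jog '[[0,0,0,-0.2,-0.25,-0.1,5.5],[0,0,0,-0.2,-0.25,-0.2,5.5],[0,0,0,-0.2,-0.25,-0.3,5.5]]'
python3 -m jog '[[0,0,0,0,0,-0.1,5.5],[0,0,0,0,0,-0.2,5.5]]'
```

```text
t: 7.15
tool_pos: [0.5871, 0.0022, 0.0462]
ee_rot: [-89.8, 0.0, -93.0]
contact_force: [0.2, -0.0, -3.6]
gripper_width: 0.063
t: 7.35
tool_pos: [0.5871, 0.0022, 0.044]
ee_rot: [-89.8, 0.0, -93.0]
contact_force: [0.3, -0.3, -2.9]
gripper_width: 0.0628
```

```bash
python3 -m jog '[[0,0,0,0,0,-0.1,5.5],[0,0,0,0,0,-0.1,5.5]]'
python3 -m jog '[[0,0,0,0,0,-0.1,5.5],[0,0,0,0,0,-0.1,5.5]]'
```

```text
t: 7.55
tool_pos: [0.5871, 0.0022, 0.0434]
ee_rot: [-89.8, 0.0, -93.0]
contact_force: [-1.8, 0.2, 2.5]
gripper_width: 0.0632
t: 7.75
tool_pos: [0.5871, 0.0022, 0.0434]
ee_rot: [-89.8, 0.0, -93.0]
contact_force: [-2.8, 0.4, 7.7]
gripper_width: 0.0631
```

```bash
python3 -m jog '[[0,0,0,0,0,0,6.8],[0,0,0,0,0,0,7.5],[0,0,0,0,0,0,8.5],[0,0,0,0,0,0,8.5],[0,0,0,0,0,0,8.5]]'
python3 -m jog '[[0,0,0,0,0,3,8.5],[0,0,0,0,0,7,8.5],[0,0,0,0,0,11,8.5],[0,0,0,0,0,15,8.5],[0,0,0,0,0,18,8.5],[0,0,0,0,0,18,8.5],[0,0,0,0,0,18,8.5]]'
python3 - <<'E'
from h import *
s=arm.sense();print(s["tool_pos"],s["ee_rot"],s["joints"])
im,m=snap("wrist","w4");im2,m2=snap("top","t4")
crop=lambda a:cv2.resize(a,None,fx=2,fy=2)
cv2.imwrite("pics/c4.png",np.hstack([im[60:340,190:440],cv2.resize(im2[110:225,290:400],(268,280),interpolation=cv2.INTER_CUBIC)])[...,::-1])
E
```

```text
t: 8.25
tool_pos: [0.5872, 0.0022, 0.0432]
ee_rot: [-89.8, 0.0, -93.0]
contact_force: [-0.5, -0.2, 0.2]
gripper_width: 0.0849
t: 8.95
tool_pos: [0.5872, 0.0023, 0.2236]
ee_rot: [-89.8, 0.1, -93.0]
contact_force: [-0.6, -0.5, -0.8]
gripper_width: 0.0853
[0.5872026  0.00225615 0.22363462] [-8.97807856e+01  5.43136227e-02 -9.30194578e+01] [ -4.75909598  31.14807799   2.81616154  98.10937772  -1.92904481
  50.56571116 -94.14812478]
```

View pics/c4.png

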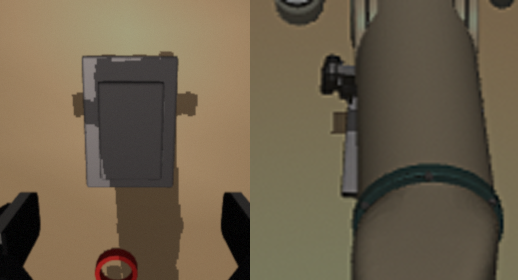

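The small case sits flat on the large one: small crop px (98..164, 82..180), large (83..177, 57..187). I compute the offset.

Run:
```python
from h import *
im=cv2.imread("pics/w4.png")[...,::-1]; m=optics.camera_model("wrist")
g=cv2.cvtColor(im,cv2.COLOR_RGB2GRAY).astype(int)
def pk(v,o):
    d=np.abs(np.diff(v)); i=np.where(d>6)[0]; return [(int(k+o),int(v[k+1]-v[k])) for k in i]
for r in (150,190,230):print("row",r,pk(g[r,265:375],265))
for c in (305,320,340):print("col",c,pk(g[110:255,c],110))
```

```text
row 150 [(271, -16), (272, -33), (273, 16), (274, 20), (283, -18), (284, -38), (285, -7), (286, -9), (287, -9), (288, 9), (289, 8), (354, 7), (364, -7), (366, 40), (367, 41)]
row 190 [(272, -10), (273, -25), (274, -11), (275, 15), (276, 13), (287, -21), (288, -40), (350, -7), (353, 9), (363, -9), (364, 10), (365, 42), (366, 33)]
row 230 [(274, -17), (275, -30), (276, 14), (277, 13), (288, -15), (289, -21), (290, 18), (291, 13), (292, -15), (293, -30), (351, 9), (363, 11), (367, 26), (368, 33)]
col 305 [(113, -22), (114, -42), (115, -20), (116, 20), (117, 29), (118, 13), (120, -31), (121, -31), (139, -9), (140, -18), (141, -8), (142, 16), (143, 11), (145, 7), (246, 11), (247, 10), (249, 21), (250, 11)]
col 320 [(114, -39), (115, -38), (116, 12), (117, 15), (118, 17), (119, -19), (120, -28), (139, -11), (140, -19), (142, 15), (143, 10), (246, 7)]
col 340 [(114, -35), (115, -40), (116, -11), (139, -8), (140, -15), (141, -8), (142, 12), (143, 10), (144, 8), (246, 7), (247, 7)]
```

Run:
```python
from h import *
im=cv2.imread("pics/w4.png")[...,::-1]; m=optics.camera_model("wrist")
g=cv2.cvtColor(im,cv2.COLOR_RGB2GRAY).astype(int)
print(g[232:252,320].tolist(),g[232:252,300].tolist())
f=lambda p,z:(toplane(p,z,m)*1000).round(1).tolist()
print("large L/R r150,190",f([(273,150),(366.7,150),(274,190),(366,190)],.04))
print("small L/R r150,190",f([(287,150),(354,150),(288,190),(353.5,190)],.07))
print("far: large",f([(305,115),(340,115.5)],.04),"small",f([(305,141),(340,141)],.07))
print("near: large",f([(320,247)],.04),"small",f([(320,240)],.07))
```

```text
[59, 58, 57, 58, 57, 55, 57, 54, 56, 56, 59, 58, 58, 57, 53, 60, 65, 69, 67, 66] [57, 58, 57, 57, 57, 54, 54, 52, 56, 59, 63, 60, 63, 62, 63, 104, 126, 128, 130, 130]
large L/R r150,190 [[624.3, 49.2], [619.3, -48.6], [581.6, 52.1], [576.4, -47.3]]
small L/R r150,190 [[626.3, 31.2], [623.0, -32.3], [587.5, 33.3], [584.2, -30.9]]
far: large [[657.7, 13.5], [655.3, -21.9]] small [[633.8, 13.6], [632.1, -19.3]]
near: large [[512.5, 5.9]] small [[533.3, 4.7]]
```

Offset is about 1 mm on each axis and the yaws agree to within 0.5°. Now the rest.

```bash
python3 -m jog '[[0,0,6,-2,-5,-1,8.5],[0,0,12,-4,-10,-2,8.5],[0,0,18,-6,-15,-3,8.5],[0,0,18,-8,-19.5,-3,8.5],[0,0,18,-9.7,-23.8,-3,8.5],[0,0,18,-9.7,-23.8,-3,8.5],[0,0,18,-9.7,-23.8,-3,8.5],[0,0,18,-9.7,-23.8,-3,8.5]]'
python3 - <<'E'
from h import *
s=arm.sense();print(s["tool_pos"],s["ee_rot"])
im,m=snap("wrist","w5");print(proj([[.481,-.236,.06],[.637,-.231,.012]],m))
cv2.imwrite("pics/c5.png",np.hstack([cv2.resize(im[130:280,250:390],None,fx=3,fy=3)])[...,::-1])
E
```

```text
t: 9.85
tool_pos: [0.4893, -0.2341, 0.191]
ee_rot: [-90.0, 0.2, -75.0]
contact_force: [0.3, 0.9, 0.0]
gripper_width: 0.0853
[ 0.4892897  -0.23414341  0.19097624] [-90.02172129   0.15873072 -74.95577299]
[[319.72594364 203.6058455 ]
 [357.89673187  34.40976775]]
```

View pics/c5.png

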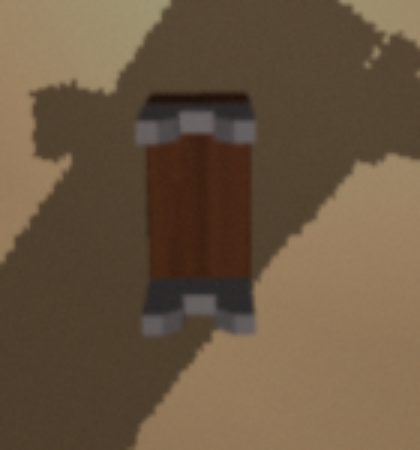

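The crop shows the rest squared to the tool: prong tops at rows 121–143 and 313–334, spanning columns 136–256 and 142–255, with the slots facing up.

Run:
```python
from h import *
m=optics.camera_model("wrist")
C=lambda p:(np.array(p,float)+.5)/3-.5+np.array([250,130])
a=toplane(C([(136,132),(256,132),(142,324),(255,324),(196,121),(196,143),(198,313),(198,334)]),.06,m)*1000
print(a.round(1)); f=(a[0]+a[1])/2;n=(a[2]+a[3])/2;d=f-n
print("centre",(f+n)/2,"spacing",np.linalg.norm(d),"yaw",np.degrees(np.arctan2(d[1],d[0])),"w",np.linalg.norm(a[0]-a[1]),np.linalg.norm(a[2]-a[3]))
for i,j in((0,1),(2,3)):
    e=a[i]-a[j];print("yaw via width",np.degrees(np.arctan2(e[1],e[0]))-90)
b=toplane(C([(147,200),(251,200),(150,270),(252,270)]),.024,m)*1000;print("foot",(b[0]+b[1])/2,(b[2]+b[3])/2,np.linalg.norm(b[0]-b[1]))
```

```text
[[ 502.6 -206.6]
 [ 512.1 -241.3]
 [ 443.3 -223.3]
 [ 452.7 -257.9]
 [ 510.6 -223.1]
 [ 504.1 -224.8]
 [ 451.5 -239.5]
 [ 444.6 -241.3]]
centre [ 477.66297835 -232.27300709] spacing 61.66197774993227 yaw 15.647492475748388 w 35.99838997885971 35.92392197991119
yaw via width 15.200725104605652
yaw via width 15.244537334097927
foot [ 478.37117605 -232.01956623] [ 453.89335685 -239.29199271] 36.02408057179692
```

```bash
python3 -m jog '[[0,0,0.4,-1.15,0.2,-4,8.5],[0,0,0.4,-1.15,0.2,-8,8.5],[0,0,0.4,-1.15,0.2,-12,8.5],[0,0,0.4,-1.15,0.2,-14,8.5],[0,0,0.4,-1.15,0.2,-14,8.5],[0,0,0.4,-1.15,0.2,-14,8.5]]'
python3 -m jog '[[0,0,0,0,0,0,8.5]]'
```

```text
t: 10.5
tool_pos: [0.4792, -0.2299, 0.0514]
ee_rot: [-90.0, 0.2, -74.3]
contact_force: [0.4, -0.2, 0.1]
gripper_width: 0.0853
t: 10.6
tool_pos: [0.4805, -0.2296, 0.0527]
ee_rot: [-89.9, 0.1, -74.2]
contact_force: [-0.0, -0.0, 0.3]
gripper_width: 0.0849
```

```bash
python3 -m jog '[[0,0,-0.3,-0.28,-0.27,-2,8.5],[0,0,-0.3,-0.28,-0.27,-4,8.5],[0,0,-0.3,-0.28,-0.27,-4.9,8.5],[0,0,-0.3,-0.28,-0.27,-4.9,8.5]]'
python3 -m jog '[[0,0,0,0,0,0,5],[0,0,0,0,0,0,3],[0,0,0,0,0,0,3],[0,0,0,0,0,0,3],[0,0,0,0,0,0,3],[0,0,0,0,0,0,3],[0,0,0,0,0,0,3],[0,0,0,0,0,0,3]]' 50
python3 -m jog '[[0,0,0,0,0,0,3],[0,0,0,0,0,0,3]]'
```

```text
t: 11.0
tool_pos: [0.4779, -0.232, 0.0037]
ee_rot: [-89.9, 0.1, -74.5]
contact_force: [0.4, 0.4, 0.4]
gripper_width: 0.0851
t: 11.8
tool_pos: [0.4784, -0.2321, 0.0046]
ee_rot: [-89.8, 0.1, -74.5]
contact_force: [-1.7, 0.5, 6.6]
gripper_width: 0.035
t: 12.0
tool_pos: [0.4784, -0.2321, 0.0047]
ee_rot: [-89.8, 0.1, -74.5]
contact_force: [0.0, 0.0, -1.0]
gripper_width: 0.0354
```

```bash
python3 -m jog '[[0,0,0,0,0,3,3],[0,0,0,0,0,7,3],[0,0,0,0,0,11,3],[0,0,-6,1,3,13,3],[0,0,-12,3,7,13,3],[0,0,-18.3,5,11.5,13,3],[0,0,-18.3,7,16,13,3],[0,0,-18.3,9,20,13,3]]'
python3 -m jog '[[0,0,0,1.5,3.2,0,3],[0,0,0,1.5,3.2,0,3],[0,0,0,1.5,3.2,0,3]]'
python3 -m jog '[[0,0,0,0,0,0,3]]'
```

```text
t: 12.8
tool_pos: [0.5686, -0.0294, 0.1346]
ee_rot: [-89.8, 0.1, -92.8]
contact_force: [0.6, 0.4, -1.9]
gripper_width: 0.0354
t: 13.1
tool_pos: [0.5831, 0.0038, 0.134]
ee_rot: [-89.9, 0.1, -92.6]
contact_force: [-0.4, 0.1, -1.8]
gripper_width: 0.0348
t: 13.2
tool_pos: [0.5823, 0.002, 0.1337]
ee_rot: [-90.0, 0.0, -92.7]
contact_force: [-0.1, -0.6, -1.2]
gripper_width: 0.0351
```

```bash
python3 -m jog '[[0,0,-0.1,0.17,-0.1,-3,3],[0,0,-0.1,0.17,-0.1,-5,3],[0,0,-0.1,0.17,-0.1,-5.2,3],[0,0,-0.1,0.17,-0.1,-5.2,3]]'
python3 -m jog '[[0,0,0,0,0,0,3]]'
```

```text
t: 13.6
tool_pos: [0.5834, -0.0003, 0.0816]
ee_rot: [-90.1, -0.0, -92.9]
contact_force: [1.0, -0.9, -1.4]
gripper_width: 0.0351
t: 13.7
tool_pos: [0.5841, -0.0009, 0.0826]
ee_rot: [-90.0, -0.0, -93.0]
contact_force: [-0.4, -0.5, -1.5]
gripper_width: 0.0347
```

```bash
python3 -m jog '[[0,0,0.1,0,0.2,-0.3,3],[0,0,0.1,0,0.2,-0.6,3],[0,0,0.1,0,0.2,-0.6,3]]'
python3 -m jog '[[0,0,0,0,0,-0.1,3],[0,0,0,0,0,-0.1,3]]'
python3 -m jog '[[0,0,0,0,0,-0.1,3],[0,0,0,0,0,-0.1,3]]'
```

```text
t: 14.0
tool_pos: [0.584, 0.0013, 0.0767]
ee_rot: [-90.0, -0.0, -92.9]
contact_force: [-0.8, -0.3, -1.7]
gripper_width: 0.035
t: 14.2
tool_pos: [0.584, 0.0014, 0.0757]
ee_rot: [-90.0, -0.0, -92.8]
contact_force: [0.8, -0.0, -0.9]
gripper_width: 0.0353
t: 14.4
tool_pos: [0.5841, 0.0014, 0.0747]
ee_rot: [-89.9, -0.0, -92.8]
contact_force: [0.8, 0.7, -0.9]
gripper_width: 0.0349
```

```bash
python3 -m jog '[[0,0,0,0,0,-0.1,3],[0,0,0,0,0,-0.1,3]]'
python3 -m jog '[[0,0,0,0,0,-0.05,3],[0,0,0,0,0,-0.05,3]]'
```

```text
t: 14.6
tool_pos: [0.5841, 0.0014, 0.0746]
ee_rot: [-89.9, 0.0, -92.8]
contact_force: [-2.2, -0.5, 7.2]
gripper_width: 0.0352
t: 14.8
tool_pos: [0.5841, 0.0014, 0.0746]
ee_rot: [-89.9, 0.0, -92.8]
contact_force: [-2.0, -0.2, 5.8]
gripper_width: 0.0353
```

```bash
python3 -m jog '[[0,0,0,0,0,0,4],[0,0,0,0,0,0,5],[0,0,0,0,0,0,7],[0,0,0,0,0,0,8.5],[0,0,0,0,0,0,8.5],[0,0,0,0,0,0,8.5],[0,0,0,0,0,0,8.5]]'
python3 -m jog '[[0,0,0,0,0,3,8.5],[0,0,0,0,0,7,8.5],[0,0,0,0,0,11,8.5],[0,0,0,0,0,15,8.5],[0,0,0,0,0,17,8.5],[0,0,0,0,0,17,8.5],[0,0,0,0,0,17,8.5]]'
python3 - <<'E'
from h import *
s=arm.sense();print(s["tool_pos"],s["ee_rot"])
im,m=snap("wrist","w6")
np.save("m6.npy",np.array([m["xyz"],m["attitude"]]))
cv2.imwrite("pics/c6.png",cv2.resize(im[110:290,245:395],None,fx=3,fy=3)[...,::-1])
E
```

```text
t: 15.5
tool_pos: [0.5841, 0.0014, 0.0746]
ee_rot: [-89.9, 0.0, -92.9]
contact_force: [-0.2, 0.5, 0.1]
gripper_width: 0.0853
t: 16.2
tool_pos: [0.5838, 0.0015, 0.2445]
ee_rot: [-89.9, 0.0, -92.8]
contact_force: [-1.6, 0.7, -0.1]
gripper_width: 0.085
[0.58381167 0.00147431 0.24445657] [-8.99316390e+01  1.84312573e-02 -9.28431119e+01]
```

View pics/c6.png

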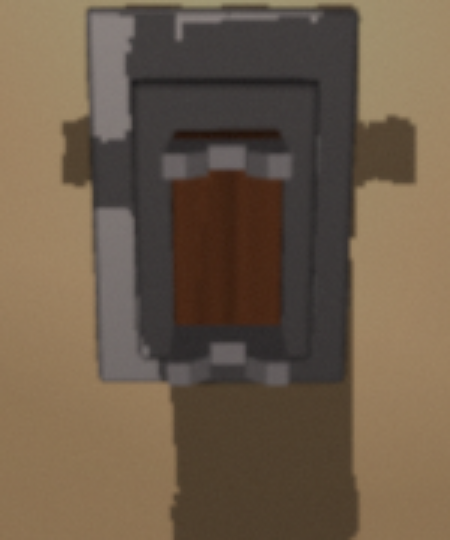

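The rest stands centred on the small case: far prongs at crop px (162..292, 153..178), near prongs (168..290, 361..385). I measure it, then go to the spindle.

```bash
python3 - <<'E'
from h import *
m=optics.camera_model("wrist")
C=lambda p:(np.array(p,float)+.5)/3-.5+np.array([245,110])
a=toplane(C([(162,165),(292,165),(168,373),(290,373)]),.13,m)*1000
f=(a[0]+a[1])/2;n=(a[2]+a[3])/2;d=f-n
print(a.round(1),"centre",(f+n)/2,"spacing",np.linalg.norm(d),"yaw",np.degrees(np.arctan2(d[1],d[0])),"w",np.linalg.norm(a[0]-a[1]),np.linalg.norm(a[2]-a[3]))
s=toplane(C([(132,81),(319,81),(141,358),(310,358)]),.07,m)*1000
print("small",s.round(1),s.mean(0))
E
python3 -m jog '[[0,0,8,1,-5,0,8.5],[0,0,16,2,-10,-1,8.5],[0,0,24,3,-15,-2,8.5],[0,0,27.5,4,-20,-3,8.5],[0,0,27.5,5.2,-23.2,-4,8.5],[0,0,27.5,5.2,-23.2,-5,8.5],[0,0,27.5,5.2,-23.2,-5.5,8.5],[0,0,27.5,5.2,-23.2,-5.5,8.5]]'
python3 - <<'E'
from h import *
s=arm.sense();print(s["tool_pos"],s["ee_rot"])
im,m=snap("wrist","w7");print(proj([[.637,-.231,.012]],m))
cv2.imwrite("pics/c7.png",cv2.resize(im[120:280,250:390],None,fx=3,fy=3)[...,::-1])
E
```

```text
[[614.3  17.3]
 [612.5 -18.8]
 [552.5  19.8]
 [550.7 -16.3]] centre [5.82495971e+02 4.96612365e-01] spacing 61.79938431875472 yaw -2.2568240898761207 w 36.183037960660435 36.157175543881316
small [[634.4  30.2]
 [631.3 -32.5]
 [535.8  34.5]
 [532.8 -27. ]] [583.55765052   1.30649416]
t: 17.05
tool_pos: [0.6341, -0.2283, 0.1862]
ee_rot: [-90.2, 0.2, -65.3]
contact_force: [-0.4, -0.2, -0.6]
gripper_width: 0.0847
[ 0.63410918 -0.22828887  0.18623694] [-90.18327652   0.24742414 -65.25025929]
[[324.1600136  182.97325629]]
```

View pics/c7.png

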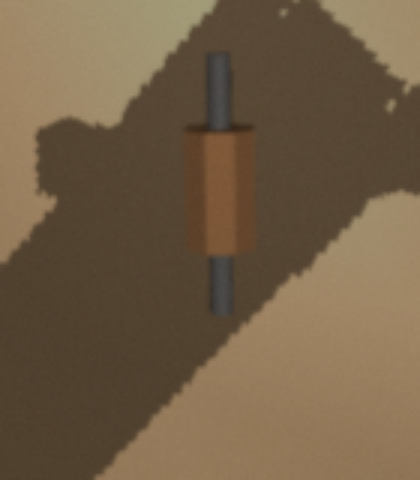

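The spindle's axle runs from crop px (217,52) to (222,316), with the barrel from row 127 to 255.

Run:
```python
from h import *
m=optics.camera_model("wrist")
C=lambda p:(np.array(p,float)+.5)/3-.5+np.array([250,120])
a=toplane(C([(217.5,52),(222,316)]),.013,m)*1000;d=a[0]-a[1]
print(a.round(1),a.mean(0),np.linalg.norm(d),np.degrees(np.arctan2(d[1],d[0])))
b=toplane(C([(219,128),(221,255)]),.020,m)*1000;print("barrel",b.mean(0),np.linalg.norm(b[0]-b[1]))
s=arm.sense();print(s["tool_pos"],s["ee_rot"])
```

```text
[[ 680.  -209.2]
 [ 595.4 -250.3]] [ 637.72467012 -229.72843401] 94.02250247847482 25.92178015427618
barrel [ 637.93448777 -229.6591107 ] 44.37474135129181
[ 0.63483664 -0.22814359  0.18740974] [-90.10474939   0.16389393 -65.20595352]
```

```bash
python3 -m jog '[[0,0,0.9,0.3,-0.15,-4,8.5],[0,0,0.9,0.3,-0.15,-8,8.5],[0,0,0.9,0.3,-0.15,-12,8.5],[0,0,0.9,0.3,-0.15,-13.7,8.5],[0,0,0.9,0.3,-0.15,-13.7,8.5],[0,0,0.9,0.3,-0.15,-13.7,8.5]]'
python3 -m jog '[[0,0,0,0,0,0,8.5]]'
```

```text
t: 17.7
tool_pos: [0.6392, -0.2293, 0.052]
ee_rot: [-90.0, 0.1, -64.3]
contact_force: [0.3, 0.3, 0.6]
gripper_width: 0.0852
t: 17.8
tool_pos: [0.6409, -0.2297, 0.0545]
ee_rot: [-89.8, -0.1, -64.2]
contact_force: [-0.1, -0.1, 0.6]
gripper_width: 0.0849
```

```bash
python3 -m jog '[[0,0,0,-0.3,0,-2,8.5],[0,0,0,-0.3,0,-4,8.5],[0,0,0,-0.3,0,-5.1,8.5],[0,0,0,-0.3,0,-5.1,8.5]]'
python3 -m jog '[[0,0,0,0,0,0,5],[0,0,0,0,0,0,2],[0,0,0,0,0,0,2],[0,0,0,0,0,0,2],[0,0,0,0,0,0,2],[0,0,0,0,0,0,2],[0,0,0,0,0,0,2],[0,0,0,0,0,0,2]]' 40
python3 -m jog '[[0,0,0,0,0,0,2],[0,0,0,0,0,0,2]]'
python3 -m jog '[[0,0,0,0,0,3,2],[0,0,0,0,0,7,2],[0,0,0,0,0,11,2],[0,0,0,0,0,15,2],[0,0,0,0,0,18,2],[0,0,0,0,0,18,2],[0,0,0,0,0,18,2]]'
```

```text
t: 18.2
tool_pos: [0.6376, -0.2295, 0.0033]
ee_rot: [-89.9, -0.0, -64.2]
contact_force: [-0.3, -0.7, 0.3]
gripper_width: 0.0851
t: 19.0
tool_pos: [0.6381, -0.2297, 0.004]
ee_rot: [-89.8, -0.1, -64.2]
contact_force: [-0.6, 0.2, 4.8]
gripper_width: 0.0228
t: 19.2
tool_pos: [0.6381, -0.2298, 0.0041]
ee_rot: [-89.8, -0.1, -64.2]
contact_force: [-0.3, 0.2, 3.4]
gripper_width: 0.0231
t: 19.9
tool_pos: [0.638, -0.2297, 0.1841]
ee_rot: [-89.8, -0.1, -64.2]
contact_force: [0.3, -0.7, -1.2]
gripper_width: 0.0227
```

```bash
python3 -m jog '[[0,0,-7,-1,4,0,2],[0,0,-14,-2,8,0,2],[0,0,-21,-3,12,0,2],[0,0,-28.5,-4,16,0,2],[0,0,-28.5,-5,20,0,2],[0,0,-28.5,-5.5,23.1,0,2],[0,0,-28.5,-5.5,23.1,0,2],[0,0,-28.5,-5.5,23.1,0,2]]'
python3 -m jog '[[0,0,0,0,0,0,2]]'
python3 - <<'E'
from h import *
s=arm.sense();print(s["tool_pos"],s["ee_rot"])
im,m=snap("wrist","w8"); im2,m2=snap("scene","s8")
cv2.imwrite("pics/c8.png",np.hstack([cv2.resize(im[130:330,240:400],None,fx=2.5,fy=2.5),cv2.resize(im2[170:270,290:370],(400,500),interpolation=cv2.INTER_CUBIC)])[...,::-1])
E
```

```text
t: 20.7
tool_pos: [0.5817, 0.0021, 0.1824]
ee_rot: [-90.0, -0.1, -92.6]
contact_force: [-0.6, -0.7, -0.9]
gripper_width: 0.0232
t: 20.8
tool_pos: [0.5813, 0.0004, 0.1814]
ee_rot: [-90.1, -0.2, -92.7]
contact_force: [0.8, 0.5, -0.4]
gripper_width: 0.0228
[5.81333733e-01 4.32885654e-04 1.81448049e-01] [-90.09171175  -0.22164111 -92.71267906]
```

View pics/c8.png

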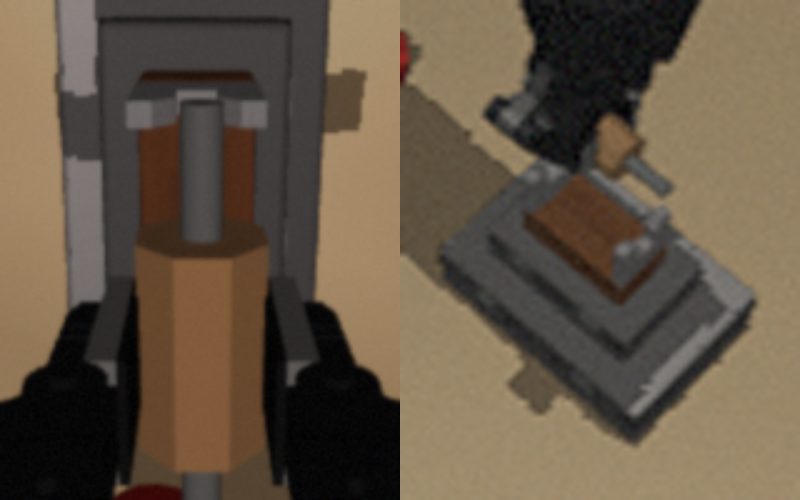

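The crop shows the axle end at (203,105) over the far slot, with the prongs spanning 127..267. I work out the lateral error.

Run:
```python
from h import *
m=optics.camera_model("wrist")
C=lambda p:(np.array(p,float)+.5)/2.5-.5+np.array([240,130])
f=lambda p,z:(toplane(C(p),z,m)*1000)
r=f([(127,114),(267,114)],.13);print("prongs",r.round(1),r.mean(0))
a=f([(202.5,104),(202,240)],.1894+.002);print("axle",a.round(1),np.degrees(np.arctan2(*(a[0]-a[1])[::-1])))
s=f([(178,96),(217,96)],.112);print("slot bottom outer",s.mean(0))
s=arm.sense();print(s["tool_pos"],s["ee_rot"])
```

```text
prongs [[614.4  17.1]
 [612.7 -18.6]] [613.59501377  -0.75694401]
axle [[626.5  -2.5]
 [601.5  -1.3]] -2.8952805112408364
slot bottom outer [615.35574948  -0.92463676]
[5.81204704e-01 5.26754849e-04 1.81483371e-01] [-90.10875254  -0.18876797 -92.73826197]
```

```bash
python3 -m jog '[[0,-0.3,0.1,0.17,0.12,-2,2],[0,-0.3,0.1,0.17,0.12,-4,2],[0,-0.3,0.1,0.17,0.12,-4.9,2],[0,-0.3,0.1,0.17,0.12,-4.9,2],[0,-0.3,0.1,0.17,0.12,-4.9,2]]'
python3 -m jog '[[0,0,0,0,0,0,2]]'
python3 -c "
from cell import arm
s=arm.sense();print(s['tool_pos'],s['ee_rot'])"
```

```text
t: 21.4
tool_pos: [0.5833, 0.0012, 0.1328]
ee_rot: [-89.8, -0.2, -92.7]
contact_force: [-0.6, -0.1, -0.2]
gripper_width: 0.0232
t: 21.5
tool_pos: [0.584, 0.001, 0.1337]
ee_rot: [-89.7, -0.2, -92.7]
contact_force: [0.5, -0.2, -1.2]
gripper_width: 0.0228
[0.58402698 0.00098212 0.13369364] [-89.6855921   -0.17520621 -92.70572802]
```

```bash
python3 -m jog '[[0,0,0,-0.07,0.06,0,2],[0,0,0,-0.07,0.06,-0.3,2],[0,0,0,-0.07,0.06,-0.6,2],[0,0,0,-0.07,0.06,-0.9,2],[0,0,0,-0.07,0.06,-1.0,2]]'
python3 -m jog '[[0,0,0,0,0,-0.2,2],[0,0,0,0,0,-0.4,2],[0,0,0,0,0,-0.6,2],[0,0,0,0,0,-0.6,2]]'
```

```text
t: 22.0
tool_pos: [0.583, 0.0016, 0.1232]
ee_rot: [-89.7, -0.2, -92.7]
contact_force: [-0.0, -0.2, -1.5]
gripper_width: 0.0231
t: 22.4
tool_pos: [0.5828, 0.0017, 0.1168]
ee_rot: [-89.8, -0.2, -92.7]
contact_force: [-0.5, 0.2, -1.2]
gripper_width: 0.0228
```

```bash
python3 -m jog '[[0,0,0,0,0,-0.2,2],[0,0,0,0,0,-0.4,2],[0,0,0,0,0,-0.6,2],[0,0,0,0,0,-0.6,2]]'
python3 -m jog '[[0,0,0,0,0,-0.1,2],[0,0,0,0,0,-0.2,2],[0,0,0,0,0,-0.2,2]]'
```

```text
t: 22.8
tool_pos: [0.5825, 0.0016, 0.1105]
ee_rot: [-89.8, -0.2, -92.7]
contact_force: [-0.4, 0.8, -0.6]
gripper_width: 0.0227
t: 23.1
tool_pos: [0.5824, 0.0016, 0.1084]
ee_rot: [-89.8, -0.2, -92.7]
contact_force: [0.5, -0.5, 0.4]
gripper_width: 0.0229
```

```bash
python3 -m jog '[[0,0,0,0,0,-0.1,2],[0,0,0,0,0,-0.1,2]]'
```

```text
t: 23.3
tool_pos: [0.5826, 0.0016, 0.1078]
ee_rot: [-89.8, -0.2, -92.7]
contact_force: [-0.5, -0.0, 3.4]
gripper_width: 0.0227
```

```bash
python3 -m jog '[[0,0,0,0,0,0,3],[0,0,0,0,0,0,4],[0,0,0,0,0,0,5.5],[0,0,0,0,0,0,7],[0,0,0,0,0,0,8.5],[0,0,0,0,0,0,8.5],[0,0,0,0,0,0,8.5],[0,0,0,0,0,0,8.5]]'
python3 -m jog '[[0,0,0,0,0,2,8.5],[0,0,0,0,0,5,8.5],[0,0,0,0,0,8,8.5],[0,0,0,0,0,12,8.5],[0,0,0,0,0,14,8.5],[0,0,0,0,0,14,8.5],[0,0,0,0,0,14,8.5]]'
python3 - <<'E'
from h import *
im,m=snap("wrist","w9")
C=cv2.resize(im[110:310,240:400],None,fx=2.5,fy=2.5)
print(proj([[.583+.046*np.cos(.047),.0009-.046*np.sin(.047),.116]],m))
cv2.imwrite("pics/c9.png",C[...,::-1])
E
python3 -m jog '[[0,0,0,0,-5,0,8.5],[0,0,0,0,-10,0,8.5],[0,0,0,0,-15,0,8.5],[0,0,0,0,-20,0,8.5],[0,0,0,0,-25,0,8.5],[0,0,0,0,-25,0,8.5],[0,0,0,0,-25,0,8.5]]'
python3 - <<'E'
from h import *
im=cv2.imread("pics/c9.png")[...,::-1]; im2,_=snap("scene","s9"); im3,_=snap("top","t9")
a=cv2.resize(im2[170:270,290:370],(400,500),interpolation=cv2.INTER_CUBIC)
cv2.imwrite("pics/d9.png",np.hstack([im,a])[...,::-1])
E
```

```text
t: 24.1
tool_pos: [0.5827, 0.0016, 0.1079]
ee_rot: [-89.8, -0.2, -92.7]
contact_force: [0.2, 0.2, -0.7]
gripper_width: 0.0848
t: 24.8
tool_pos: [0.5824, 0.0017, 0.2479]
ee_rot: [-89.8, -0.2, -92.7]
contact_force: [0.4, 1.0, -0.8]
gripper_width: 0.0849
[[319.97412889 143.65532261]]
t: 25.55
tool_pos: [0.5804, -0.2497, 0.245]
ee_rot: [-90.1, -0.1, -92.9]
contact_force: [0.7, 0.6, -1.1]
gripper_width: 0.0846
```

View pics/d9.png

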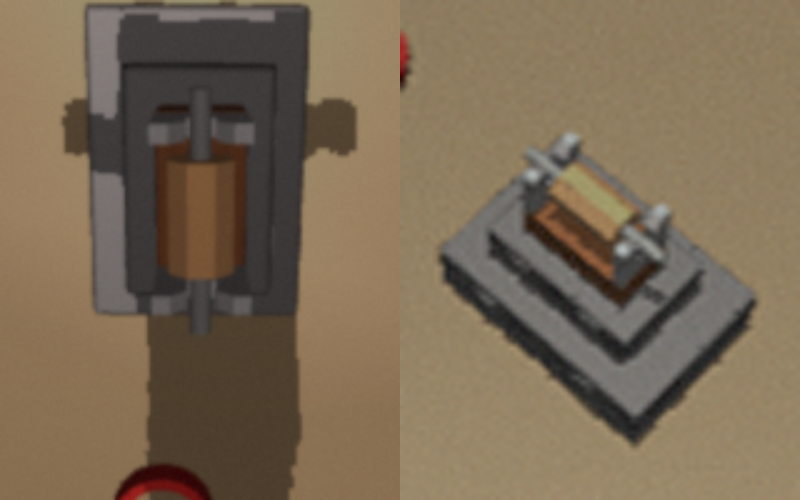

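View pics/t9.png

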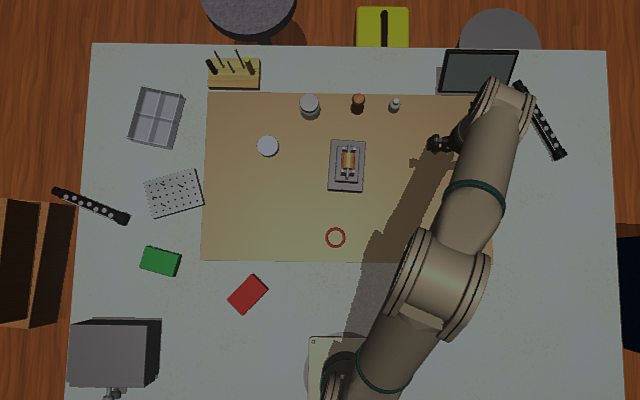

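The stack is intact. The axle lies between both prong pairs, crop px (200,88) to (200,333), with the far end predicted at (200,84) if seated. The bystanders in view have not moved.

```bash
python3 -m jog '[[0,0,0,0,0,0,8.5],[0,0,0,0,0,0,8.5]]'; python3 -c "
from cell import arm
print(arm.close_job())"
```

```text
t: 25.85
tool_pos: [0.582, -0.2442, 0.2452]
ee_rot: [-90.0, 0.0, -92.4]
contact_force: [-0.4, 0.2, 0.0]
gripper_width: 0.0854
the job is handed in; nothing more can be done
None
```

The stack is built: the small case stands on the large case, the slotted rest on the small case, and the spindle lies in the rest's slots. I handed the job in at about 26 s, with the gripper open and about 25 cm clear of the stack.

- **Cases and rest:** each was lowered until the wrist felt light contact (up to about 8 N) and then released. By the wrist camera, the small case is within about 1.5 mm of centred on the large one and the rest within about 1.5 mm on the small one. Their long sides are parallel to within about 1°, and nothing overhangs.
- **Spindle:** contact came with the tool at a height of 107.8 mm; I had expected 108.1 mm with the axle fully down. The last wrist and scene pictures show the axle in both slots. The far end appeared within about 2 pixels of where a fully seated axle should be.
- **Bystanders:** those visible in the final top view were where they started. The screwdriver was hidden behind the arm there, so I did not recheck it; I never moved near it at bench height.
- **Disagreements:** the tool's measured position drifted 1–3 mm after longer moves, and I corrected this before each contact. Two estimates of the rest's centre differed by about 1 mm, so I set the final approach from the axle and slot seen in the same picture. While closing on the small case, the gripper read about 10 N upwards, probably the fingertips brushing the bench.

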